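# Unlock the bead tote and hold it level above its cradle

## Task

The bead tote is locked down on its wooden bench cradle: turn the brass thumb nut a quarter turn anticlockwise (seen from above), all the way to its stop, so that it lines up with the slot in the tote. Then take the tote by its black handle bar, lift it straight up and hold it still and level above the cradle, about 12 cm clear of it, with the tin of beads and the stone still in their bays; never tip it, and leave the other things on the table where they are. The program finishes while still holding the tote in the air.

Things in the scene. Friction and masses are not known exactly. Their poses are not given: they have to be found in the camera images.
- cradle: fixed light-wood plate on black rubber, 290 x 116 mm, top face 20 mm above the table. Origin on the table; its x axis runs along the plate (the plate reaches from x = -125 to +165 mm), z up. At x = -100 mm a plain steel locating pin, 16 mm thick, stands 13 mm above the plate and passes loosely (3 mm all round) through a hole in the tote; at x = +125 mm is the axis of the brass thumb nut. It stands at a different place and yaw each time, the nut end on the robot's left.
- thumb_nut (a joint): angle of the captive brass thumb nut, 0 to 1.571 rad, growing anticlockwise seen from above, with a stop at each end. At 0 its bar lies along the cradle's y axis, across the tote's slot, and locks the tote down; at 1.571 it lies along the cradle's x axis and passes freely through the slot (6 mm to spare all round, so lift the tote straight). It starts between 0 and 0.35. Stiff: about 0.08 N m to turn; it stays where it is left and does not rise.
- nut_grip (a point): grip point on the axis of the thumb nut, about 51 mm above the table. The nut's upright paddle is 10 mm thick, 38 mm long and reaches from 34 to 64 mm above the table, above a foot bar 46 x 12 mm, 27 to 34 mm above the table. This point's y axis runs along the paddle, its x axis across its thickness (pinch along x), z up. The tote's lug beneath has its top 26 mm above the table; the tote's nearest wall is 45 mm from the nut's axis and its top 36 mm above the table.
- tote: loose grey plastic tote, 0.21 to 0.42 kg, flat on the cradle, x axes alike. Origin at the centre of its underside (20 mm above the table at the start), z up. Tray 160 (x) x 100 (y) mm, walls 15 mm high, floor 3 mm thick, low divider at x = 0; slotted lugs, 6 mm high, at both ends (x = -120 to +162 mm). Black handle bar along y over the middle, within 5 mm of above the centre of mass.
- tote_handle (a point): centre of the black handle bar, 62 mm above the tote's underside (82 mm above the table at the start); axes as the tote's. The bar runs along y, 90 mm long (86 mm free between the uprights), 14 mm thick in x (pinch along x), 20 mm high. The space below it is free down to about 18 mm above the tote's underside.
- bead_tin: small open aluminium tin of yellow and blue beads (fixed in it), 32 mm across, 11 mm high, loose in the tote's bay towards the nut (tote x = +40 mm). Origin at the centre of its underside.
- stone: oval turquoise stone in a gilt bezel, 24 x 32 x 9 mm, loose in the tote's other bay (tote x = -40 mm). Origin at the centre of its underside.
- window_tin: bystander: round aluminium tin of red beads, 71 mm across, 21 mm high. Origin at the centre of the underside.
- thread_spool: bystander: standing wire spool, 51 mm across, 47 mm high. Origin at the centre of the underside.
Not all that is in view belongs to the job. What is shaped like the stone but orange is not meant. Leave any orange look-alike of the bead_tin alone.

How it is judged:
On the way, in this order (a step that is already met when the one before it is completed fails the run):
1. the thumb nut is turned to its free position (over 1.36 rad) while the tote still stands on the cradle (value of joint thumb_nut above 1.36 rad and height (world z) of tote below 0.03 m), for 0.2 s.
2. the tote is held still and level in the fingers, at least 80 mm clear of the cradle, for a second (height (world z) of tote above 0.1 m and angle between tote's own z axis and vertical below 0.09 rad and linear speed of tote below 0.02 m/s and contact force between the fingers and tote above 1 N), for 1 s.
At the end, for the whole second after the job is handed in: The fingers hold the tote at rest (under 20 mm/s, 0.15 rad/s), over 80 mm clear of the cradle and within 80 mm sideways of its place, level within 5 degrees; the thumb nut is open (over 1.36 rad), the tote touches no cradle, and tin and stone lie in their own bays (all of step 2 and value of joint thumb_nut above 1.36 rad and horizontal distance between tote and cradle below 0.08 m and angular speed of tote below 0.15 rad/s and contact force between tote and cradle below 0.1 N and x of bead_tin in the frame of tote between 0 and 0.08 m and y of bead_tin in the frame of tote between -0.05 and 0.05 m and z of bead_tin in the frame of tote between 0 and 0.012 m and x of stone in the frame of tote between -0.08 and 0 m and y of stone in the frame of tote between -0.05 and 0.05 m and z of stone in the frame of tote between 0 and 0.012 m); the arm keeps its last pose, push and grip.
It fails at once if the tote is tipped by more than 0.26 rad (15 degrees) (angle between tote's own z axis and vertical above 0.26 rad).
It fails at once if the round tin or the wire spool beside the work is shifted by more than 30 mm (distance of any of window_tin, thread_spool from where it was at the start of the episode above 0.03 m).
It also fails if it takes over 51 s, if anything falls off the work surface, if the arm or the gripper's body presses on something with over 40 N, if the wrist force passes 120 N, or if a joint passes its speed limit or range.

## Robot

A 6-joint arm with a two-finger parallel gripper is mounted at the origin on the work surface; the furniture and walls round the work are solid. World frame = base frame: x ahead of the robot, y to its left, z up, the work surface at z = 0. Lengths are in m, angles in rad, forces in N, time in s.
With the tool pointing down it reaches from about 0.425 to 0.95 m from the base axis. Payload 3.5 kg.
Tool frame: the origin (TCP) lies at the very end of the fingers, on their centre line; the grasp point (between the pads) lies 19 mm behind it; z points along the fingers, y is the direction in which the jaws open and shut (so a half turn about z gives the same grasp; the last joint's range is limited). The gripper opens to 85 mm and grips with 20 to 120 N. Pads are 22 mm wide; open, the fingers measure 114 mm over their backs; the gripper's body (76 mm by 85 mm) begins 54 mm behind the grasp point. The pads swing forward as they close: fully open they stand 13 mm farther back than shut.
Start: joints at [-1.441, 0.286, 1.577, -0, 1.279, -0.15], TCP at [0.186, -0.649, 0.21] pointing down, gripper open.
Joint ranges: [-2.77, 2.77], [-0.9, 2.22], [0.21, 2.48], [-1.53, 4.67], [0.24, 2.81], [-2.84, 2.84]. Speed limits (rad/s): [2.79, 2.79, 3.14, 3.14, 3.14, 3.14].

## Interface

Orientations are given as a unit quaternion [x, y, z, w].
In Python, from plant import ctrl, eyes, ticket gives the robot as it stands.
- The arm moves only by the tool send_rows, never from a script. Its arguments are lists of equal length, an entry for each row: "translation": the shift along the tool's x, y, z in units of 30 mm (1.0 is 30 mm), a list of three; "rotation": the turn, a rotation vector about the tool's x, y, z in units of 5 degrees (1.0 is 5 degrees), a list of three; "grip": the finger opening in mm, from 0 to 85.4. A call has 1 to 5 rows; each row shifts and turns the commanded pose from where the row before left it, along the tool's axes as they then stand; what a row does not reach is not made up. A row lasts 1/8 s, in which the tool goes at most 62.5 mm and 10.7 degrees, less where a joint would pass 70% of its speed; a pose out of reach is approached as far as the arm can. A call is refused whole if a number of a shift passes 1 or a number of a turn 1, either way. A call with a gripper value outside its range is refused whole. The fingers move at their own pace and stop on an object; "squeeze" is the grip in N (left out, the last holds). Time passes only in rows, so rows that do not move let the fingers close. It gives the time, the measured TCP pose, the force and the opening at its end, in the units of the state.
- ctrl.get_state(): the state, without advancing time (a new reading comes with each control period).
- eyes.read_camera(name): name is "side" or "top"; returns a dict with "image" (384x512x3 uint8, blue, green, red), "mtx" (3x3 intrinsics, pixels), "xyz" and "orientation" of the camera in the world. Camera axes: x right, y down, z forward; pixel columns grow to the right and rows downward; lengths in m; the calibration is good to about 2 mm. A picture is of the moment at which its call begins. There is no depth.
- ticket.sign_off(): hands the job in, once; it reports no verdict.
The state is a dict: "time": time; "qpos": joint angles; "dq": joint speeds; "joint_efforts": joint torques, N m; "eef_pos": TCP position; "tcp_rot": TCP orientation; "contact_force": force on the tool from outside, world axes, zero at the start; "wrist_torque": the same for the moment, N m; "opening": opening from 0.0 (shut) to 1.0 (fully open).
Only numpy, scipy, OpenCV 4.12 (cv2) and the standard library are available. Lean on these libraries where they do the work, as an engineer would, in place of code of your own. Each camera call takes 0.05 s, during which the arm holds its last target. There are 200 camera calls.

## Working session

There is one attempt and no reset: what is moved stays moved. The work goes in short steps, Python scripts to look and compute and a tool call to move; the robot and the scene stay as the last step left them, time stands still between calls to the robot, and variables do not carry over. Pictures are saved under pics/ and viewed, about 8 in all and at most 12, crops included, and the job is handed in when it is done.

Besides the shell and the picture viewer there is one more tool, called after "Emit:" as name(argument=value, ...), one argument or row to a line, values as JSON. send_rows: Moves the arm, as the interface text tells. Its arguments: {"type":"object","properties":{"translation":{"type":"array"},"rotation":{"type":"array"},"grip":{"type":"array"},"squeeze":{"type":"number"}},"required":["translation","rotation","grip"]}

```bash
mkdir -p pics; python3 - <<'E'
from plant import ctrl,eyes
import cv2,numpy as np,pickle
s=ctrl.get_state();print(s)
d={}
for n in("top","side"):
    c=eyes.read_camera(n);d[n]=c;print(n,c["mtx"],c["xyz"],c["orientation"])
pickle.dump(d,open("c0.pkl","wb"))
cv2.imwrite("pics/a.png",np.vstack([d["top"]["image"]]));cv2.imwrite("pics/b.png",d["side"]["image"])
E
```

```text
{'time': 0.0, 'qpos': array([-1.44099595e+00,  2.87211578e-01,  1.57819046e+00, -1.58204168e-05,
        1.27862609e+00, -1.49975920e-01]), 'dq': array([ 0.00076718, -0.00041151,  0.00169981, -0.00154144,  0.00039225,
       -0.00258419]), 'joint_efforts': array([ 9.33103024e-05, -4.05983198e+01, -2.92623585e+01, -1.02365630e-04,
        5.83448127e-03,  2.83833117e-06]), 'eef_pos': array([ 0.1863407 , -0.64802001,  0.20900936]), 'tcp_rot': array([ 9.90230545e-01,  1.39434520e-01,  4.71220047e-06, -1.21774895e-03]), 'contact_force': array([-0.39619607, -0.12398554, -0.38610995]), 'wrist_torque': array([0.00671041, 0.02301426, 0.02079004]), 'opening': 0.9962977222640835}
top [[475.66188671   0.         258.05630705]
 [  0.         475.66188671 192.56168182]
 [  0.           0.           1.        ]] [ 0.32426716 -0.03995089  0.98154499] [-0.69356093  0.71397491 -0.06884254  0.06688626]
side [[379.5017768    0.         262.28127185]
 [  0.         379.5017768  192.65520831]
 [  0.           0.           1.        ]] [0.1659544  0.26256099 0.80211207] [-0.38926265  0.87918412 -0.25024712  0.11351762]
```

View pics/a.png

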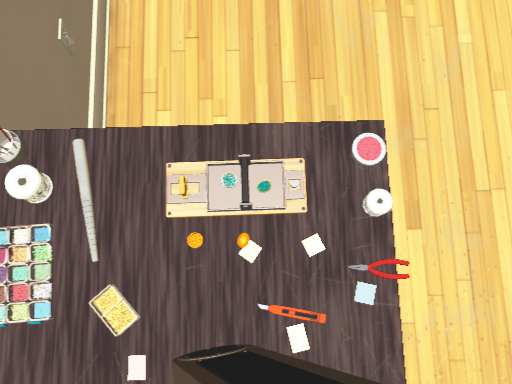

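View pics/b.png

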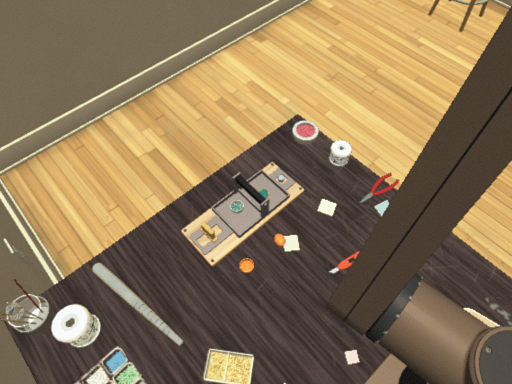

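Top view: the cradle with tote spans (165,158)–(307,217), brass nut at about (183,186), handle bar about (245,182), pin about (293,184). Look-alikes: orange tin (195,240), orange stone (243,240), big spool (25,183) and window tin (369,149) – none of them are targets. Next I'll take a close crop and measure.

```bash
cat > h.py <<'E'
import numpy as np,cv2,pickle
from scipy.spatial.transform import Rotation as R
def ray(c,u,v):
    d=R.from_quat(c["orientation"]).as_matrix()@np.linalg.inv(c["mtx"])@np.array([u,v,1.]);return np.array(c["xyz"]),d
def onz(c,u,v,z):
    o,d=ray(c,u,v);return o+d*(z-o[2])/d[2]
def proj(c,p):
    q=c["mtx"]@R.from_quat(c["orientation"]).as_matrix().T@(np.array(p)-c["xyz"]);return q[:2]/q[2]
def rect(m):
    k=max(cv2.findContours(m,cv2.RETR_EXTERNAL,cv2.CHAIN_APPROX_NONE)[0],key=cv2.contourArea);return cv2.minAreaRect(k),cv2.contourArea(k)
E
python3 - <<'E'
from h import *
d=pickle.load(open("c0.pkl","rb"));c=d["top"];im=c["image"]
hsv=cv2.cvtColor(im,cv2.COLOR_BGR2HSV)
sub=np.zeros(im.shape[:2],np.uint8);sub[145:225,155:315]=255
wood=((hsv[...,2]>110)*255).astype(np.uint8)&sub
r,a=rect(wood);print("wood",r,a)
box=cv2.boxPoints(r);P=np.array([onz(c,*b,.02) for b in box]);print(P.round(4),np.linalg.norm(np.diff(P,axis=0),axis=1))
ctr=P.mean(0);
e=P[1]-P[0] if np.linalg.norm(P[1]-P[0])>.2 else P[2]-P[1]
e/=np.linalg.norm(e); e=e if e[1]>0 else -e   # x axis toward robot's left
o=ctr-.02*e;print("origin",o,"yaw",np.degrees(np.arctan2(e[1],e[0])))
y=np.array([-e[1],e[0],0])
for n,p in dict(nut=o+.125*e+[0,0,.044],handle=o+[0,0,.072],pin=o-.1*e+[0,0,.013],org=o).items():print(n,p,[proj(d[k],p).round(1) for k in d])
# brass
br=(((hsv[...,0]>15)&(hsv[...,0]<32)&(hsv[...,1]>150))*255).astype(np.uint8);br[:, :173]=0;br[:,195:]=0;br[:170]=0;br[205:]=0
r,a=rect(br);print("brass",r,a,onz(c,*r[0],.064))
big=cv2.resize(im[150:225,155:315],None,fx=5,fy=5,interpolation=cv2.INTER_CUBIC);cv2.imwrite("pics/c.png",big)
E
```

```text
wood ((236.0, 184.5), (79.0, 142.0), 90.0) 7199.0
[[ 0.6188  0.1471  0.02  ]
 [ 0.6101 -0.1511  0.02  ]
 [ 0.4434 -0.1429  0.02  ]
 [ 0.4518  0.1457  0.02  ]] [0.29824578 0.16692456 0.28872548]
origin [ 0.53043093 -0.02031825  0.02      ] yaw 88.3379539488879
nut [0.53405644 0.10462916 0.064     ] [array([181.8, 179.2]), array([204.3, 224.2])]
handle [ 0.53043093 -0.02031825  0.092     ] [array([244.7, 176. ]), array([248.1, 185.8])]
pin [ 0.52753052 -0.12027618  0.033     ] [array([294.5, 182.5]), array([280.6, 176.6])]
org [ 0.53043093 -0.02031825  0.02      ] [array([245.7, 183.9]), array([249.2, 202.2])]
brass ((183.5, 186.0), (5.0, 20.0), -0.0) 39.5 [0.52023881 0.10135413 0.064     ]
```

View pics/c.png

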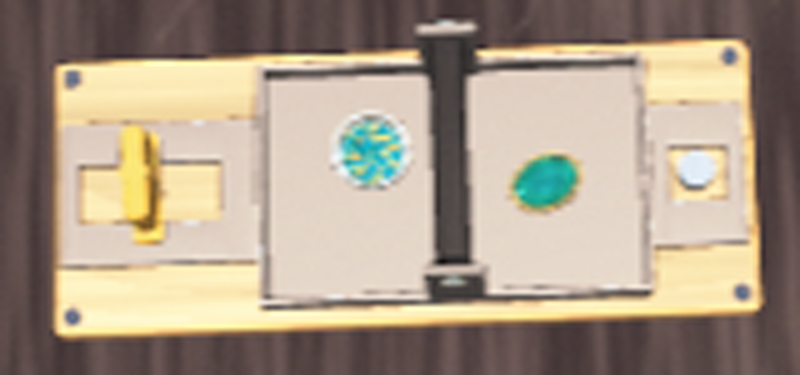

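The crop shows a complete plate, with the brass paddle from (180,175) to (186,198) nearly across the slot. The teal-blue bead tin and turquoise stone are both in their bays. My wood mask leaked (79 px tall), so I'll redo it with the plate corners.

```bash
python3 - <<'E'
from h import *
d=pickle.load(open("c0.pkl","rb"));c=d["top"];im=c["image"]
hsv=cv2.cvtColor(im,cv2.COLOR_BGR2HSV)
m=((hsv[...,2]>140)*255).astype(np.uint8);m[:150]=0;m[225:]=0;m[:,:155]=0;m[:,315:]=0
m=cv2.morphologyEx(m,cv2.MORPH_OPEN,np.ones((5,5)))
m=cv2.morphologyEx(m,cv2.MORPH_CLOSE,np.ones((15,15)))
r,a=rect(m);print(r,a)
for box in (cv2.boxPoints(r),np.array([[166,163],[304.8,158.4],[307.3,212],[166.2,217.4]])):
    P=np.array([onz(c,*b,.02) for b in box]);print(np.linalg.norm(np.roll(P,-1,0)-P,axis=1).round(4))
    a,b=(P[0]-P[1]+P[3]-P[2]),(P[1]-P[2]+P[0]-P[3]);e=max((a,b),key=np.linalg.norm);e/=np.linalg.norm(e);e=e*np.sign(e[1])
    o=P.mean(0)-.02*e;print("origin",o.round(4),"yaw",np.degrees(np.arctan2(e[1],e[0])).round(2))
    for n,p in dict(nut=o+.125*e+[0,0,.044],handle=o+[0,0,.072],pin=o-.1*e+[0,0,.013]).items():print(n,p.round(4),[proj(d[k],p).round(1) for k in d])
for k,(x0,x1,y0,y1) in dict(top=(172,196,170,205),side=(195,220,218,245)).items():
    q=d[k];h=cv2.cvtColor(q["image"],cv2.COLOR_BGR2HSV)[y0:y1,x0:x1]
    b=(((h[...,0]>15)&(h[...,0]<32)&(h[...,1]>165))*255).astype(np.uint8)
    r,a=rect(b);box=cv2.boxPoints(r)+[x0,y0];print(k,r[0][0]+x0,r[0][1]+y0,r,a)
    for row in b:print("".join(".#"[int(v>0)] for v in row))
E
```

```text
((235.51019287109375, 187.2853546142578), (55.143409729003906, 140.6246337890625), 87.95458984375) 6927.5
[0.2935 0.1164 0.2869 0.1162]
origin [ 0.5246 -0.0193  0.02  ] yaw 90.43
nut [0.5237 0.1057 0.064 ] [array([181.3, 184.4]), array([206.8, 227.6])]
handle [ 0.5246 -0.0193  0.092 ] [array([244.3, 179. ]), array([249.5, 187.7])]
pin [ 0.5254 -0.1193  0.033 ] [array([294.1, 183.6]), array([280.9, 177.3])]
[0.2897 0.1132 0.2881 0.1145]
origin [ 0.5237 -0.0205  0.02  ] yaw 90.42
nut [0.5228 0.1045 0.064 ] [array([181.9, 184.8]), array([207.5, 227.6])]
handle [ 0.5237 -0.0205  0.092 ] [array([244.9, 179.4]), array([250.2, 187.7])]
pin [ 0.5244 -0.1205  0.033 ] [array([294.7, 184. ]), array([281.5, 177.3])]
top 183.5 190.0 ((11.5, 20.0), (5.0, 10.0), -0.0) 20.0
........................
........................
........................
........................
........................
........................
........................
........................
...........###..........
............##..........
............##..........
............##..........
............#...........
.............#..........
........................
.............#..........
............##..........
............##..........
............##..........
............##..........
............###.........
............###.........
............###.........
.........######.........
..........#####.........
..........#####.........
........................
........................
...........##...........
........................
........................
........................
........................
........................
........................Traceback (most recent call last):
  File "<stdin>", line 16, in <module>
  File "h.py", line 10, in rect
    k=max(cv2.findContours(m,cv2.RETR_EXTERNAL,cv2.CHAIN_APPROX_NONE)[0],key=cv2.contourArea);return cv2.minAreaRect(k),cv2.contourArea(k)
ValueError: max() iterable argument is empty
```

Plate 290 x 115 mm and pin pixel agree with the fit: cradle origin is about (0.524,-0.020), yaw 90.4°, nut about (0.523,0.105). Moving above the nut (tool x yaw 16°, y yaw -74°).

Emit:
send_rows(
  translation=[
    [1, -1, 0],
    [1, -1, 0],
    [1, -1, 0],
    [1, -1, 0],
    [1, -1, 0],
  ],
  rotation=[
    [0, 0, 0],
    [0, 0, 0],
    [0, 0, 0],
    [0, 0, 0],
    [0, 0, 0],
  ],
  grip=[60, 60, 60, 50, 50],
  squeeze=40,
)

```text
time: 0.72
eef_pos: [0.2896, -0.4615, 0.2098]
tcp_rot: [0.99, 0.139, -0.0, -0.001]
contact_force: [0.0, -0.4, 0.7]
opening: 0.584
```

Emit:
send_rows(
  translation=[
    [1, -1, 0],
    [1, -1, 0],
    [1, -1, 0],
    [1, -1, 0],
    [1, -1, 0],
  ],
  rotation=[
    [0, 0, 0],
    [0, 0, 0],
    [0, 0, 0],
    [0, 0, 0],
    [0, 0, 0],
  ],
  grip=[45, 45, 45, 45, 45],
)

```text
time: 1.35
eef_pos: [0.3922, -0.276, 0.21]
tcp_rot: [0.99, 0.139, -0.0, -0.0]
contact_force: [0.6, 0.4, -0.5]
opening: 0.527
```

Emit:
send_rows(
  translation=[
    [1, -1, 0],
    [1, -1, 0],
    [1, -1, 0],
    [1, -1, 0],
    [1, -1, 0],
  ],
  rotation=[
    [0, 0, 0],
    [0, 0, 0],
    [0, 0, 0],
    [0, 0, 0],
    [0, 0, 0],
  ],
  grip=[45, 45, 45, 45, 45],
)

```text
time: 1.98
eef_pos: [0.4949, -0.0905, 0.21]
tcp_rot: [0.99, 0.139, -0.0, -0.0]
contact_force: [-0.0, -0.7, -0.1]
opening: 0.527
```

Emit:
send_rows(
  translation=[
    [0.5, -1, 0],
    [0.5, -1, 0],
    [0.5, -1, 0],
    [0.5, -1, 0],
    [0.5, -1, 0.5],
  ],
  rotation=[
    [0, 0, 0],
    [0, 0, 0],
    [0, 0, 0],
    [0, 0, 0],
    [0, 0, 0],
  ],
  grip=[45, 45, 45, 45, 45],
)

```text
time: 2.6
eef_pos: [0.5261, 0.074, 0.1963]
tcp_rot: [0.99, 0.139, 0.001, 0.0]
contact_force: [0.9, -0.6, -0.8]
opening: 0.525
```

Emit:
send_rows(
  translation=[
    [0.2, -1, 0.7],
    [0, 0, 0.7],
    [0, 0, 0],
  ],
  rotation=[
    [0, 0, 0],
    [0, 0, 1],
    [0, 0, 1],
  ],
  grip=[45, 45, 45],
)

```text
time: 2.98
eef_pos: [0.5206, 0.104, 0.1504]
tcp_rot: [0.999, 0.052, -0.003, -0.0]
contact_force: [1.1, 0.0, -0.2]
opening: 0.527
```

```bash
python3 - <<'E'
from h import *
from plant import ctrl,eyes
s=ctrl.get_state();print(s["eef_pos"],s["qpos"],R.from_quat(s["tcp_rot"]).as_matrix()[:,1])
d={n:eyes.read_camera(n) for n in("top","side")};pickle.dump(d,open("c1.pkl","wb"))
p=[]
for n in d:
    u,v=proj(d[n],[.523,.105,.06]).astype(int);print(n,u,v);p.append(cv2.resize(d[n]["image"][v-40:v+40,u-40:u+40],(400,400),interpolation=cv2.INTER_CUBIC))
cv2.imwrite("pics/d.png",np.hstack(p))
E
```

```text
[0.52062584 0.10398153 0.15039336] [ 5.94347854e-03  3.07208444e-02  1.98010277e+00 -5.96163130e-05
  1.13654758e+00  1.47319120e+00] [ 1.03387290e-01 -9.94641045e-01 -5.09436816e-04]
top 181 185
side 207 228
```

View pics/d.png

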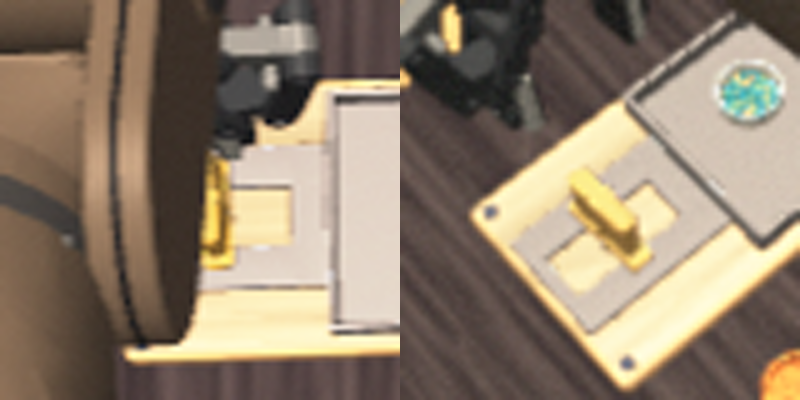

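The side crop shows the paddle's top centre at about (208,228), matching the predicted (207,228); the gripper is above it. Now a quick check of the paddle direction from its ridge ends.

```bash
python3 - <<'E'
from h import *
d=pickle.load(open("c1.pkl","rb"));c=d["side"]
f=lambda px,py,z:onz(c,167+(px-400)/5,188+py/5,z)
a,b=f(586,177,.064),f(634,222,.064);v=b-a;print(a,b,np.linalg.norm(v),np.degrees(np.arctan2(v[1],v[0])),(a+b)/2)
t=cv2.cvtColor(c["image"],cv2.COLOR_BGR2HSV)[215:245,195:225]
m=((t[...,1]>130)&(t[...,0]>15)&(t[...,0]<35))
for r in m:print("".join(".#"[int(x)] for x in r))
E
```

```text
[0.53565162 0.1036124  0.064     ] [0.50445112 0.10159579 0.064     ] 0.03126559357167781 -176.3018939542889 [0.52005137 0.10260409 0.064     ]
..............................
..............................
..............................
..............................
..............................
..............................
..............................
..............................
..............................
..............................
......#.......................
.......##.....................
.......###....................
.......###....................
.......####...................
.......######.................
........######................
.........######...#...........
..........#########...........
...........########...........
............#######...........
.............#######..........
..............######..........
...............#####..........
................###...........
.................#..#.........
..................##..........
..............................
..............................
..............................
```

Emit:
send_rows(
  translation=[
    [-0.04, 0, 1],
    [0, 0, 1],
    [0, 0, 1],
    [0, 0, 0.5],
    [0, 0, 0.3],
  ],
  rotation=[
    [0, 0, 0],
    [0, 0, 0],
    [0, 0, 0],
    [0, 0, 0],
    [0, 0, 0],
  ],
  grip=[45, 45, 45, 45, 45],
)

```text
time: 3.7
eef_pos: [0.5217, 0.1032, 0.0391]
tcp_rot: [0.999, 0.053, -0.0, -0.0]
contact_force: [0.4, -0.7, 1.3]
opening: 0.529
```

Emit:
send_rows(
  translation=[
    [0, 0, 0],
    [0, 0, 0],
    [0, 0, 0],
    [0, 0, 0],
    [0, 0, 0],
  ],
  rotation=[
    [0, 0, 0],
    [0, 0, 0],
    [0, 0, 0],
    [0, 0, 0],
    [0, 0, 0],
  ],
  grip=[0, 0, 0, 0, 0],
  squeeze=40,
)

```text
time: 4.32
eef_pos: [0.5221, 0.105, 0.0407]
tcp_rot: [0.999, 0.052, 0.001, -0.002]
contact_force: [-0.5, 5.7, 0.8]
opening: 0.093
```

Emit:
send_rows(
  translation=[
    [0, -0.06, 0],
    [0, 0, 0],
    [0, 0, 0],
    [0, 0, 0],
    [0, 0, 0],
  ],
  rotation=[
    [0, 0, -0.5],
    [0, 0, -1],
    [0, 0, -1],
    [0, 0, -1],
    [0, 0, -1],
  ],
  grip=[0, 0, 0, 0, 0],
)

```text
time: 4.95
eef_pos: [0.5224, 0.1042, 0.0407]
tcp_rot: [0.969, 0.248, 0.001, 0.001]
contact_force: [0.1, -2.2, 0.2]
opening: 0.09
```

Emit:
send_rows(
  translation=[
    [0, 0, 0],
    [0, 0, 0],
    [0, 0, 0],
    [0, 0, 0],
    [0, 0, 0],
  ],
  rotation=[
    [0, 0, -1],
    [0, 0, -1],
    [0, 0, -1],
    [0, 0, -1],
    [0, 0, -1],
  ],
  grip=[0, 0, 0, 0, 0],
)

```text
time: 5.58
eef_pos: [0.5232, 0.1034, 0.0407]
tcp_rot: [0.892, 0.452, 0.001, 0.002]
contact_force: [2.2, -6.2, -2.3]
opening: 0.096
```

```bash
python3 - <<'E'
from h import *
from plant import ctrl
s=ctrl.get_state();y=R.from_quat(s["tcp_rot"]).as_matrix()[:,1];print(s["eef_pos"],np.degrees(np.arctan2(y[1],y[0])),s["contact_force"],s["wrist_torque"],s["qpos"][5])
E
```

```text
[0.52321176 0.10338653 0.04072287] -36.25364568533859 [ 2.20142126 -6.23993206 -2.26655366] [-0.9224586  -0.38807227 -0.07509232] 0.6418591376096077
```

Emit:
send_rows(
  translation=[
    [-0.04, 0.03, 0],
    [0, 0, 0],
    [0, 0, 0],
    [0, 0, 0],
    [0, 0, 0],
  ],
  rotation=[
    [0, 0, -1],
    [0, 0, -1],
    [0, 0, -1],
    [0, 0, -1],
    [0, 0, -1],
  ],
  grip=[0, 0, 0, 0, 0],
)

```text
time: 6.2
eef_pos: [0.5242, 0.1028, 0.0407]
tcp_rot: [0.773, 0.634, 0.002, 0.003]
contact_force: [4.7, -2.6, -5.2]
opening: 0.092
```

Emit:
send_rows(
  translation=[
    [0, 0, 0],
    [0, 0, 0],
    [0, 0, 0],
    [0, 0, 0],
    [0, 0, 0],
  ],
  rotation=[
    [0, 0, -1],
    [0, 0, -1],
    [0, 0, -0.7],
    [0, 0, -0.6],
    [0, 0, -0.3],
  ],
  grip=[0, 0, 0, 0, 0],
)

```text
time: 6.82
eef_pos: [0.5249, 0.1028, 0.0408]
tcp_rot: [0.666, 0.746, 0.003, 0.004]
contact_force: [5.5, -2.3, -5.1]
opening: 0.091
```

```bash
python3 - <<'E'
from h import *
from plant import ctrl
s=ctrl.get_state();y=R.from_quat(s["tcp_rot"]).as_matrix()[:,1];print(s["eef_pos"],np.degrees(np.arctan2(y[1],y[0])),s["contact_force"],s["wrist_torque"],s["qpos"][5])
E
```

```text
[0.52485354 0.10279558 0.04080722] 6.428572117507724 [ 5.51741769 -2.31632502 -5.10854058] [-0.4756628  -1.09883239 -0.57636713] -0.10776379980914089
```

Wrist torque rose from 0.08 to 0.58 N m about z at the end, so the nut is on its stop. Opening the fingers and lifting.

Emit:
send_rows(
  translation=[
    [0, 0, 0],
    [0, 0, 0],
    [0, 0, 0],
    [0, 0, -1],
    [0, 0, -1],
  ],
  rotation=[
    [0, 0, 0],
    [0, 0, 0],
    [0, 0, 0],
    [0, 0, 0],
    [0, 0, 0],
  ],
  grip=[45, 45, 45, 45, 45],
)

```text
time: 7.45
eef_pos: [0.5208, 0.1037, 0.0998]
tcp_rot: [0.666, 0.746, -0.0, -0.001]
contact_force: [-0.1, 0.3, 0.2]
opening: 0.526
```

Emit:
send_rows(
  translation=[
    [0, 0, -1],
    [0, 0, -1],
    [-1, 0, 0],
    [-1, 0, 0],
    [-1, 0, 0],
  ],
  rotation=[
    [0, 0, 0],
    [0, 0, 0],
    [0, 0, 0],
    [0, 0, 0],
    [0, 0, 0],
  ],
  grip=[45, 45, 45, 50, 60],
)

```text
time: 8.07
eef_pos: [0.5315, 0.0136, 0.1597]
tcp_rot: [0.665, 0.746, 0.0, 0.0]
contact_force: [0.5, 0.5, 0.2]
opening: 0.697
```

```bash
python3 - <<'E'
from h import *
from plant import ctrl,eyes
s=ctrl.get_state();y=R.from_quat(s["tcp_rot"]).as_matrix();print(s["eef_pos"],y)
d={n:eyes.read_camera(n) for n in("top","side")};pickle.dump(d,open("c2.pkl","wb"))
p=[]
for n in d:
    u,v=proj(d[n],[.523,.05,.06]).astype(int);print(n,u,v);p.append(cv2.resize(d[n]["image"][v-50:v+50,u-50:u+50],(400,400),interpolation=cv2.INTER_CUBIC))
cv2.imwrite("pics/e.png",np.hstack(p))
E
```

```text
[0.5315387  0.01362228 0.15966388] [[-1.14470134e-01  9.93426672e-01  1.89011205e-04]
 [ 9.93426689e-01  1.14470125e-01  5.74097771e-05]
 [ 3.53962676e-05  1.94340481e-04 -9.99999980e-01]]
top 209 184
side 227 213
```

View pics/e.png

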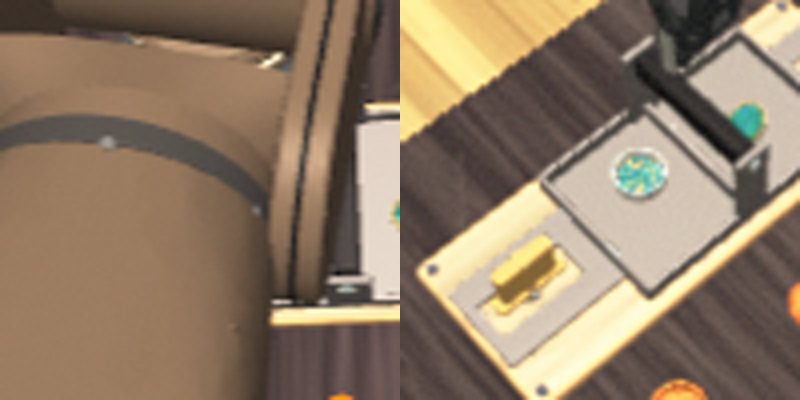

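The nut now lies along the slot in the side crop (around (528,265)), with the tin and stone still in their bays. Next: turn the tool back and go over the handle.

Emit:
send_rows(
  translation=[
    [-1, -0.4, 0],
    [-0.1, 0, 0],
    [0, 0, 0],
    [0, 0, 0],
    [0, 0, 0],
  ],
  rotation=[
    [0, 0, 0],
    [0, 0, 0.3],
    [0, 0, 1],
    [0, 0, 1],
    [0, 0, 1],
  ],
  grip=[60, 60, 60, 60, 60],
)

```text
time: 8.8
eef_pos: [0.5236, -0.0186, 0.1594]
tcp_rot: [0.767, 0.642, 0.0, -0.0]
contact_force: [-0.2, 0.5, -0.5]
opening: 0.703
```

Emit:
send_rows(
  translation=[
    [0, 0, 0],
    [0, 0, 0],
    [0, 0, 0],
    [0, 0, 0],
    [0, 0, 0],
  ],
  rotation=[
    [0, 0, 1],
    [0, 0, 1],
    [0, 0, 1],
    [0, 0, 1],
    [0, 0, 1],
  ],
  grip=[60, 60, 60, 60, 60],
)

```text
time: 9.43
eef_pos: [0.5236, -0.0185, 0.1594]
tcp_rot: [0.888, 0.461, 0.0, -0.0]
contact_force: [0.2, -0.3, -0.0]
opening: 0.703
```

Emit:
send_rows(
  translation=[
    [0, 0, 0],
    [0, 0, 0],
    [0, 0, 0],
    [0, 0, 0],
    [0, 0, 0],
  ],
  rotation=[
    [0, 0, 1],
    [0, 0, 1],
    [0, 0, 1],
    [0, 0, 1],
    [0, 0, 1],
  ],
  grip=[60, 60, 60, 60, 60],
)

```text
time: 10.05
eef_pos: [0.5236, -0.0186, 0.1594]
tcp_rot: [0.966, 0.258, 0.0, -0.0]
contact_force: [-0.5, -0.3, 0.6]
opening: 0.707
```

Emit:
send_rows(
  translation=[
    [0, 0, 0],
    [0, 0, 0],
    [0, 0, 0],
    [0, 0, 0],
    [0, 0, 0],
  ],
  rotation=[
    [0, 0, 1],
    [0, 0, 1],
    [0, 0, 1],
    [0, 0, 1],
    [0, 0, 1],
  ],
  grip=[60, 60, 60, 60, 60],
)

```text
time: 10.68
eef_pos: [0.5236, -0.0185, 0.1594]
tcp_rot: [0.999, 0.043, 0.0, -0.0]
contact_force: [-0.3, -0.2, -0.4]
opening: 0.698
```

Emit:
send_rows(
  translation=[
    [0, 0, 0],
    [0, 0, 0],
  ],
  rotation=[
    [0, 0, 1],
    [0, 0, 0],
  ],
  grip=[60, 60],
)

```text
time: 10.92
eef_pos: [0.5236, -0.0188, 0.1594]
tcp_rot: [1.0, 0.001, -0.0, -0.0]
contact_force: [-0.0, 0.3, 1.1]
opening: 0.702
```

```bash
python3 - <<'E'
from h import *
from plant import ctrl,eyes
s=ctrl.get_state();y=R.from_quat(s["tcp_rot"]).as_matrix();print(s["eef_pos"],np.degrees(np.arctan2(y[1,1],y[0,1])),y[:,2])
d={n:eyes.read_camera(n) for n in("top","side")};pickle.dump(d,open("c3.pkl","wb"))
p=[]
for n in d:
    u,v=proj(d[n],[.523,.02,.06]).astype(int);print(n,u,v,proj(d[n],[.5235,-.0205,.092]));p.append(cv2.resize(d[n]["image"][v-50:v+50,u-50:u+50],(400,400),interpolation=cv2.INTER_CUBIC))
cv2.imwrite("pics/f.png",np.hstack(p))
E
```

```text
[ 0.52356711 -0.01879558  0.15941072] -89.88602733533469 [-1.82411233e-06  6.12742952e-04 -9.99999812e-01]
top 224 183 [244.89748289 179.53658625]
side 237 205 [250.24407801 187.69881909]
```

View pics/f.png

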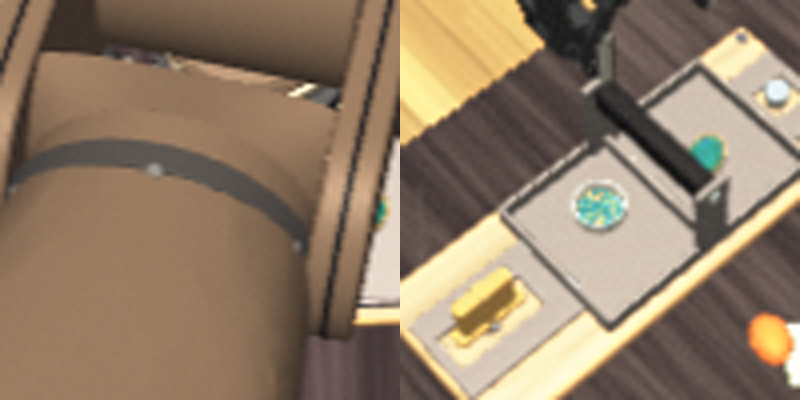

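The handle's top centre is at about (250,189) in the side view against a predicted (250,188), and the tool is aligned within 0.5°. Descending and gripping.

Emit:
send_rows(
  translation=[
    [0, 0.05, 1],
    [0, 0, 1],
    [0, 0, 1],
    [0, 0, 0.25],
    [0, 0, 0],
  ],
  rotation=[
    [0, 0, 0],
    [0, 0, 0],
    [0, 0, 0],
    [0, 0, 0],
    [0, 0, 0],
  ],
  grip=[60, 60, 60, 60, 60],
)

```text
time: 11.65
eef_pos: [0.5236, -0.0213, 0.062]
tcp_rot: [1.0, 0.0, -0.0, -0.0]
contact_force: [0.1, -0.6, -0.1]
opening: 0.702
```

Emit:
send_rows(
  translation=[
    [0, 0, 0],
    [0, 0, 0],
    [0, 0, 0],
    [0, 0, 0],
    [0, 0, 0],
  ],
  rotation=[
    [0, 0, 0],
    [0, 0, 0],
    [0, 0, 0],
    [0, 0, 0],
    [0, 0, 0],
  ],
  grip=[0, 0, 0, 0, 0],
  squeeze=70,
)

```text
time: 12.28
eef_pos: [0.5244, -0.0213, 0.0634]
tcp_rot: [1.0, 0.0, 0.001, -0.0]
contact_force: [-1.3, 1.0, 5.5]
opening: 0.13
```

Emit:
send_rows(
  translation=[
    [0, 0, -0.1],
    [0, 0, -0.2],
    [0, 0, -0.2],
    [0, 0, -0.2],
    [0, 0, -0.2],
  ],
  rotation=[
    [0, 0, 0],
    [0, 0, 0],
    [0, 0, 0],
    [0, 0, 0],
    [0, 0, 0],
  ],
  grip=[0, 0, 0, 0, 0],
)

```text
time: 12.9
eef_pos: [0.5234, -0.0215, 0.0893]
tcp_rot: [1.0, 0.0, -0.0, 0.0]
contact_force: [0.4, -0.1, -4.3]
opening: 0.137
```

Emit:
send_rows(
  translation=[
    [0, 0, -0.2],
    [0, 0, -0.2],
    [0, 0, -0.2],
    [0, 0, -0.2],
    [0, 0, -0.1],
  ],
  rotation=[
    [0, 0, 0],
    [0, 0, 0],
    [0, 0, 0],
    [0, 0, 0],
    [0, 0, 0],
  ],
  grip=[0, 0, 0, 0, 0],
)

```text
time: 13.52
eef_pos: [0.5238, -0.0215, 0.1165]
tcp_rot: [1.0, 0.0, 0.0, 0.0]
contact_force: [-0.5, -0.2, -4.8]
opening: 0.133
```

```bash
python3 - <<'E'
from h import *
from plant import ctrl,eyes
s=ctrl.get_state();print(s["eef_pos"],s["contact_force"],s["wrist_torque"])
c=eyes.read_camera("side");cv2.imwrite("pics/g.png",cv2.resize(c["image"][130:280,160:340],(720,600),interpolation=cv2.INTER_CUBIC))
E
```

```text
[ 0.52375589 -0.02153294  0.11650696] [-0.48384645 -0.21575805 -4.76739156] [0.03369523 0.0149636  0.01684681]
```

View pics/g.png

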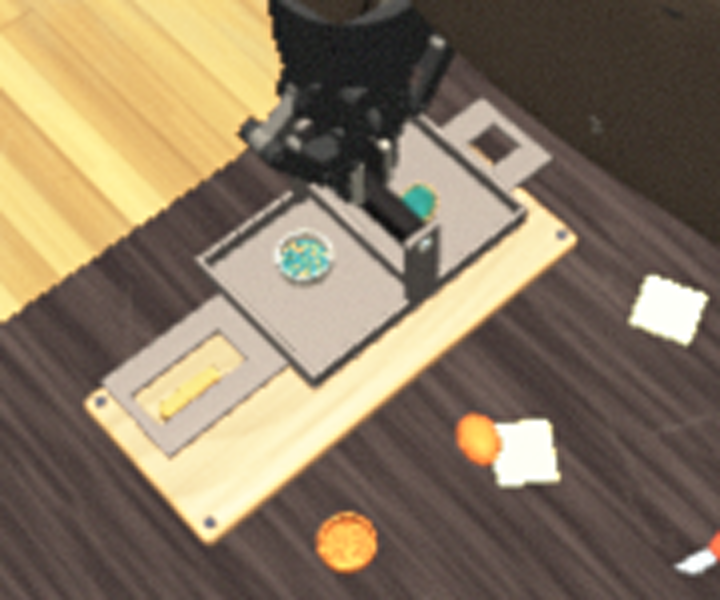

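The tote is free of the nut and pin (load 4.8 N, almost no moment), and the tin and stone are in their bays. Lifting the rest of the way.

Emit:
send_rows(
  translation=[
    [0, 0, -0.2],
    [0, 0, -0.3],
    [0, 0, -0.4],
    [0, 0, -0.4],
    [0, 0, -0.4],
  ],
  rotation=[
    [0, 0, 0],
    [0, 0, 0],
    [0, 0, 0],
    [0, 0, 0],
    [0, 0, 0],
  ],
  grip=[0, 0, 0, 0, 0],
)

```text
time: 14.2
eef_pos: [0.5237, -0.0215, 0.1681]
tcp_rot: [1.0, 0.0, 0.0, 0.0]
contact_force: [0.1, 0.5, -4.4]
opening: 0.135
```

Emit:
send_rows(
  translation=[
    [0, 0, -0.3],
    [0, 0, -0.2],
    [0, 0, 0],
    [0, 0, 0],
    [0, 0, 0],
  ],
  rotation=[
    [0, 0, 0],
    [0, 0, 0],
    [0, 0, 0],
    [0, 0, 0],
    [0, 0, 0],
  ],
  grip=[0, 0, 0, 0, 0],
)

```text
time: 14.82
eef_pos: [0.5231, -0.0214, 0.1813]
tcp_rot: [1.0, 0.0, -0.001, -0.0]
contact_force: [0.1, 0.8, -4.9]
opening: 0.138
```

Emit:
send_rows(
  translation=[
    [0, 0, 0],
    [0, 0, 0],
    [0, 0, 0],
    [0, 0, 0],
    [0, 0, 0],
  ],
  rotation=[
    [0, 0, 0],
    [0, 0, 0],
    [0, 0, 0],
    [0, 0, 0],
    [0, 0, 0],
  ],
  grip=[0, 0, 0, 0, 0],
)

```text
time: 15.45
eef_pos: [0.5235, -0.0215, 0.182]
tcp_rot: [1.0, 0.0, 0.0, 0.0]
contact_force: [0.3, -0.9, -4.2]
opening: 0.133
```

Emit:
send_rows(
  translation=[
    [0, 0, 0],
    [0, 0, 0],
    [0, 0, 0],
    [0, 0, 0],
    [0, 0, 0],
  ],
  rotation=[
    [0, 0, 0],
    [0, 0, 0],
    [0, 0, 0],
    [0, 0, 0],
    [0, 0, 0],
  ],
  grip=[0, 0, 0, 0, 0],
)

```text
time: 16.08
eef_pos: [0.5235, -0.0215, 0.1819]
tcp_rot: [1.0, 0.0, -0.0, -0.0]
contact_force: [-0.3, -0.1, -4.5]
opening: 0.133
```

```bash
python3 - <<'E'
from h import *
from plant import ctrl,eyes
s=ctrl.get_state();print(s["eef_pos"],s["contact_force"],s["wrist_torque"])
c=eyes.read_camera("side");cv2.imwrite("pics/h.png",cv2.resize(c["image"][90:290,150:350],(600,600),interpolation=cv2.INTER_CUBIC))
E
```

```text
[ 0.52349524 -0.02146959  0.18191122] [-0.34237824 -0.14709227 -4.48870404] [-0.00156107  0.01488996  0.01372679]
```

View pics/h.png

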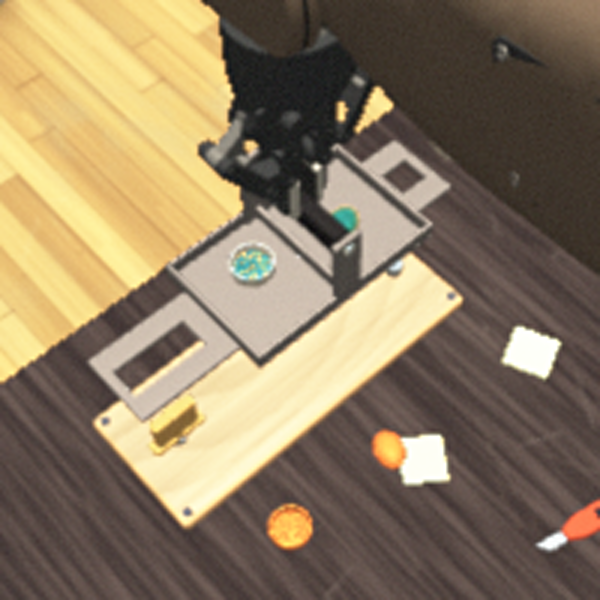

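The tote hangs level and clear of the cradle, the nut is open at (175,420) in the crop, and the tin and stone are in place. It has been held still for over a second.

```bash
python3 -c "
from plant import ticket
print(ticket.sign_off())"
```

```text
the job is handed in; nothing more can be done
None
```

I turned the brass nut anticlockwise to its stop, gripped the tote by its handle bar and lifted it straight up. I handed the job in at about 16 s, with the tote still held in the air; the hand-in gave no verdict.

- **Nut:** the wrist torque rose from 0.08 to 0.58 N m at the end of the turn. The pictures show the bar lying along the slot. I did not measure its exact angle.
- **Tote:** it hangs about 119 mm above the cradle by the arm's readings. It looks level, the load is about 4.5 N with almost no moment, and it was held still for over a second. I judged level from the picture and the moment, not from a measured tilt.
- **Contents:** the tin and the stone are each in their own bay in the last picture.
- **Other objects:** nothing was touched on the way. I did not re-check the round tin and the wire spool in a picture at the end.

**What disagreed:** my first wood mask leaked into the table, giving a plate 167 mm wide. I redid it, and the new plate size matched the given one to within about 4 mm.

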